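# Move the gearbox parts to the assembly rack in reverse order

## Task

The four gearbox parts stand on the wooden teardown rack in the order they came off the shaft. Move them all to the empty aluminium assembly rack, one over each locating post, in reverse left-to-right order: the leftmost part on the wooden rack goes to the rightmost post, the second from the left to the second from the right, and so on. Leave each part upright, the same way up, sitting flat on its rubber disc.

Things in the scene. Friction and masses are not known exactly. Their poses are not given: they have to be found in the camera images.
- teardown_rack: the full rack: wooden board 110 (its x) x 460 (its y) x 20 mm high, fixed to the table, with 12 mm thick end strips that rise 10 mm above the board. Origin: centre of its underside, at table height; y along the row, x across it. Its four places lie at x = 0, y = -157.5, -52.5, 52.5 and 157.5 mm (105 mm apart). Its y axis points to the robot's left within about 9 degrees, but it may be the nearer or the farther of the two racks
- assembly_rack: the empty rack: aluminium board, same outline, height, frame and places as the teardown rack, also fixed, its y axis also to the robot's left within about 9 degrees. At each of its four places a rubber disc, 94 mm across and 4 mm thick, lies on the board with a steel locating post in its middle (12 mm thick, 14 mm high above the disc); a part set over the post stands with its underside 24 mm above the table, that is at z = 24 mm in the rack's frame
- gear: spur gear of steel: toothed disc 84 mm across and 20 mm high, with a plain round hub 40 mm across above it, 46 mm high in all; bore 30 mm right through; about 0.55 kg. Loose, upright at the start; origin: centre of its underside (on its axis), z up along its axis, yaw random. Stands centred within about 3 mm on its seat, its underside 24 mm above the table. Grasp it by the hub (from 20 to 46 mm above its origin).
- flange: flanged sleeve of aluminium: round flange 76 mm across and 10 mm high with six bolt holes, with a plain sleeve 44 mm across above it, 38 mm high in all; bore 30 mm right through; about 0.35 kg. Loose, upright at the start; origin: centre of its underside (on its axis), z up along its axis, yaw random. Stands centred within about 3 mm on its seat, its underside 24 mm above the table. Grasp it by the sleeve (from 10 to 38 mm above its origin).
- bearing: ball bearing of steel: plain ring 62 mm across and 22 mm high, its balls showing; bore 30 mm right through; about 0.3 kg. Loose, upright at the start; origin: centre of its underside (on its axis), z up along its axis, yaw random. Stands centred within about 3 mm on its seat, its underside 24 mm above the table. Grasp it across its outside.
- pinion: small steel pinion: toothed foot 54 mm across and 24 mm high, with a plain tube 36 mm across above it, 58 mm high in all; bore 30 mm right through; about 0.35 kg. Loose, upright at the start; origin: centre of its underside (on its axis), z up along its axis, yaw random. Stands centred within about 3 mm on its seat, its underside 24 mm above the table. Grasp it by the tube (from 24 to 58 mm above its origin).
- gear_seat: the thin rubber disc, 96 mm across and 4 mm thick, with a steel locating post (12 mm thick, 14 mm high) in its middle, on which the spur gear stands at the start; fixed to the teardown rack, it stays there. Origin: centre of the underside of the disc, 20 mm above the table; z up. The four seats sit in random order in the four places of the teardown rack
- flange_seat: the thin rubber disc, 88 mm across and 4 mm thick, with a steel locating post (12 mm thick, 14 mm high) in its middle, on which the flanged sleeve stands at the start; fixed to the teardown rack, it stays there. Origin: centre of the underside of the disc, 20 mm above the table; z up. The four seats sit in random order in the four places of the teardown rack
- bearing_seat: the thin rubber disc, 76 mm across and 4 mm thick, with a steel locating post (12 mm thick, 14 mm high) in its middle, on which the bearing stands at the start; fixed to the teardown rack, it stays there. Origin: centre of the underside of the disc, 20 mm above the table; z up. The four seats sit in random order in the four places of the teardown rack
- pinion_seat: the thin rubber disc, 68 mm across and 4 mm thick, with a steel locating post (12 mm thick, 14 mm high) in its middle, on which the pinion stands at the start; fixed to the teardown rack, it stays there. Origin: centre of the underside of the disc, 20 mm above the table; z up. The four seats sit in random order in the four places of the teardown rack
There are look-alikes about, which are no part of the job. What is shaped like the gear but green or turquoise is not meant.

How it is judged:
By the outcome, as a careful person would: the job done as asked, in the order asked, and still so for the second after the job is handed in, with the robot touching nothing.
It also fails if it takes over 112 s, if anything falls off the work surface, if the arm or the gripper's body presses on something with over 40 N, if the wrist force passes 120 N, or if a joint passes its speed limit or range.

## Robot

A 6-joint arm with a two-finger parallel gripper is mounted at the origin on the work surface. World frame = base frame: x ahead of the robot, y to its left, z up, the work surface at z = 0. Lengths are in m, angles in rad, forces in N, time in s.
With the tool pointing down it reaches from about 0.325 to 0.775 m from the base axis. Payload 9.3 kg.
Tool frame: the origin (TCP) lies at the very end of the fingers, on their centre line; the grasp point (between the pads) lies 19 mm behind it; x points along the fingers, y is the direction in which the jaws open and shut, and the axes are right-handed (so a half turn about x gives the same grasp; the last joint's range is limited). The gripper opens to 85 mm and grips with 20 to 120 N. Pads are 22 mm wide; open, the fingers measure 114 mm over their backs; the gripper's body (76 mm by 85 mm) begins 54 mm behind the grasp point. The pads swing forward as they close: fully open they stand 13 mm farther back than shut.
Start: joints at [-1.454, 0.259, 0.021, 1.334, 0, 1.418], TCP at [0.147, -0.53, 0.196] pointing down, gripper open.
Joint ranges: [-3.04, 3.04], [-0.91, 1.82], [-1.04, 1.36], [-1.92, 1.95], [-1.52, 1.45], [-3.14, 3.14]. Speed limits (rad/s): [2.22, 2.22, 2.79, 3.14, 3.14, 3.14].

## Interface

Orientations are given as a unit quaternion [x, y, z, w].
In Python, from bench import readout, vision, workorder gives the robot as it stands.
- The arm moves only by the tool drive_tool, never from a script. Its argument "increments" is a list of rows, each a list of 3 entries, a list of its own where there are three numbers: the shift along the tool's x, y, z in cm, then the turn, a rotation vector about the tool's x, y, z in degrees, then the closure, from -1 (fully open) to 1 (shut). A call has 1 to 10 rows; each row shifts and turns the commanded pose from where the row before left it, along the tool's axes as they then stand; what a row does not reach is not made up. A row lasts 1/12 s, in which the tool goes at most 41.7 mm and 7.16 degrees, less where a joint would pass 70% of its speed; a pose out of reach is approached as far as the arm can. A call is refused whole if a number of a shift passes 4.17 or a number of a turn 7.16, either way. A call with a gripper value outside its range is refused whole. The fingers move at their own pace and stop on an object; the grip force is fixed at half the most. Time passes only in rows, so rows that do not move let the fingers close. It gives the time, the measured TCP pose, the force and the opening at its end, in the units of the state.
- readout.sense(): the state, without advancing time (a new reading comes with each control period).
- vision.get_image(name): name is "scene" or "side" or "wrist"; returns a dict with "pixels" (384x512x3 uint8, red, green, blue), "fx", "fy", "cx", "cy" (pixels), "rvec" (rotation vector, rad) and "tvec" (3), from world to camera coordinates, as OpenCV has them. Camera axes: x right, y down, z forward; pixel columns grow to the right and rows downward; lengths in m; the calibration is good to about 2 mm. A picture is of the moment at which its call begins. There is no depth.
- workorder.close_job(): hands the job in, once; it reports no verdict.
The state is a dict: "t": time; "joints": joint angles; "joint_vel": joint speeds; "joint_torque": joint torques, N m; "position": TCP position; "tcp_rot": TCP orientation; "ft_force": force on the tool from outside, world axes, zero at the start; "ft_torque": the same for the moment, N m; "grip_width": finger opening in m.
Only numpy, scipy, OpenCV 4.12 (cv2) and the standard library are available. Lean on these libraries where they do the work, as an engineer would, in place of code of your own. Each camera call takes 0.05 s, during which the arm holds its last target. There are 200 camera calls.

## Working session

There is one attempt and no reset: what is moved stays moved. The work goes in short steps, Python scripts to look and compute and a tool call to move; the robot and the scene stay as the last step left them, time stands still between calls to the robot, and variables do not carry over. Pictures are saved under pics/ and viewed, about 12 in all and at most 16, crops included, and the job is handed in when it is done.

Besides the shell and the picture viewer there is one more tool, called after "Call:" as name(argument=value, ...), one argument or row to a line, values as JSON. drive_tool: Moves the arm, as the interface text tells. Its arguments: {"type":"object","properties":{"increments":{"type":"array","items":{"type":"array"}}},"required":["increments"]}

```bash
mkdir -p pics; ls; python3 - <<'E'
from bench import readout, vision
import cv2
print(readout.sense())
for n in ("scene","side"):
    d=vision.get_image(n); cv2.imwrite(f"pics/{n}0.png",cv2.resize(d["pixels"][:,:,::-1],(800,600),interpolation=cv2.INTER_CUBIC))
    print(n,{k:v for k,v in d.items() if k!="pixels"})
E
```

```text
pics
{'t': 0.0, 'joints': array([-1.45360582e+00,  2.59208182e-01,  2.07640790e-02,  1.33373064e+00,
        6.74873817e-06,  1.41818899e+00]), 'joint_vel': array([-0.00037017,  0.0011258 ,  0.00110859, -0.00038294, -0.00071664,
        0.00039429]), 'joint_torque': array([-3.76652497e-04, -5.55636621e+01,  3.44527960e+01,  1.37668691e-02,
       -1.04270562e-04, -6.43224780e-06]), 'position': array([ 0.146549  , -0.52976652,  0.19555844]), 'tcp_rot': array([ 0.70069352,  0.0955861 , -0.70067149,  0.09461165]), 'ft_force': array([-0.8260522 ,  0.29427882,  0.47188005]), 'ft_torque': array([-0.03741162,  0.00651055, -0.01595028]), 'grip_width': 0.08547868013397124}
scene {'fx': 463.99682924375605, 'fy': 463.99682924375605, 'cx': 256.8528217366434, 'cy': 186.98925880390314, 'rvec': array([ 2.35392859,  0.84138115, -0.30291134]), 'tvec': array([-0.36513365, -0.22233761,  1.23742824])}
side {'fx': 351.567170427572, 'fy': 351.567170427572, 'cx': 256.1995225403649, 'cy': 196.36647368568453, 'rvec': array([ 0.90819883, -2.4977705 ,  1.06342908]), 'tvec': array([0.36239129, 0.24939167, 0.56821283])}
```

View pics/scene0.png

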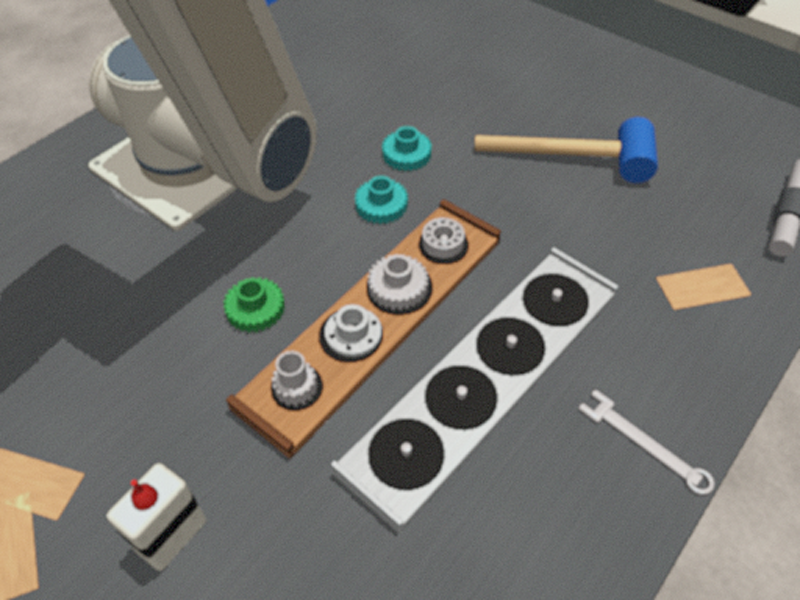

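View pics/side0.png

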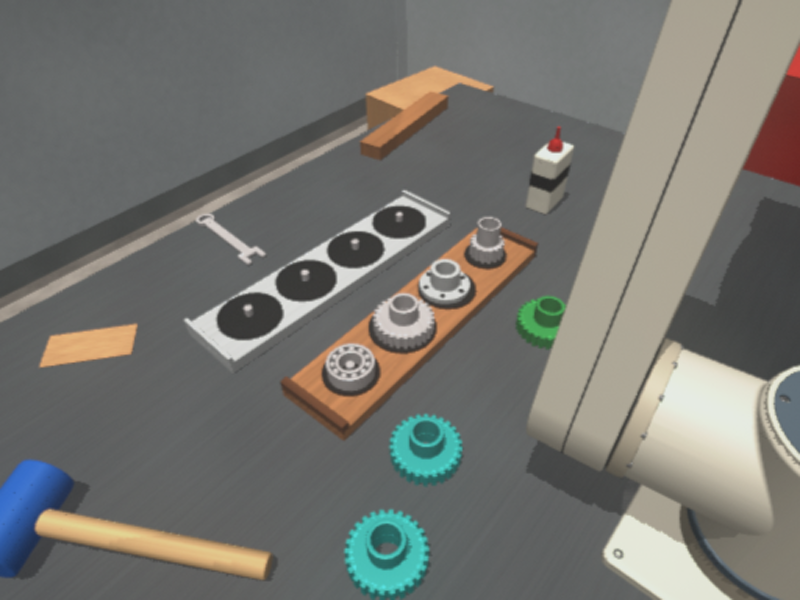

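The scene view shows the wooden rack with pinion (291,363), flange (352,318), gear (398,266) and bearing (444,236). The posts of the aluminium rack are at (557,294), (511,340), (461,391) and (406,448). The green and turquoise gears are decoys. The side view agrees.

```bash
cat > h.py <<'E'
import numpy as np, cv2
from scipy.optimize import least_squares
from scipy.spatial.transform import Rotation as R
from bench import readout, vision
def cam(n):
    d=vision.get_image(n); d["K"]=np.array([[d["fx"],0,d["cx"]],[0,d["fy"],d["cy"]],[0,0,1.]]); return d
def proj(d,P): return cv2.projectPoints(np.atleast_2d(np.array(P,float)),d["rvec"],d["tvec"],d["K"],None)[0][:,0]
def ray(d,uv,z):
    Rm=cv2.Rodrigues(d["rvec"])[0]; c=-Rm.T@d["tvec"]
    v=Rm.T@np.linalg.inv(d["K"])@np.array([uv[0],uv[1],1.]); return (c+v*(z-c[2])/v[2])
Y=[-.1575,-.0525,.0525,.1575]
def place(p,i): return np.array([p[0]-np.sin(p[2])*Y[i],p[1]+np.cos(p[2])*Y[i]])
E
python3 - <<'E'
from h import *
s=cam("scene");q=cam("side")
posts=[[(557,294),(511,340),(461,391),(406,448)],[(249,310),(305,273),(355,242),(399,214)]]
parts=[[(444,236),(398,266),(352,318),(291,363)],[(351,364),(404,303),(446,269),(489,225)]]
names=["bearing","gear","flange","pinion"]; zt=[.046,.07,.062,.082]
for L,Z in ((posts,[.038]*4),(parts,zt)):
    for i in range(4):
        print([np.round(ray(d,np.array(L[k][i])*.64,Z[i])*1000,1)[:2] for k,d in enumerate((s,q))])
E
```

```text
[array([652.2, 122.9]), array([646.8, 127.1])]
[array([646.4,  18.6]), array([645.7,  21.1])]
[array([641.4, -85.5]), array([640.8, -83.8])]
[array([ 637.3, -189.6]), array([ 637.3, -189.9])]
[array([468.5, 104.8]), array([461.2, 111.3])]
[array([466.2,   2.4]), array([465.3,   2.1])]
[array([472. , -99.6]), array([470. , -98.9])]
[array([ 470.4, -207.6]), array([ 468.6, -205.9])]
```

```bash
cat >> h.py <<'E'
def plan(p,jaw=0.0):
    """p: target TCP mm; jaw: world angle (deg) of tool y (mod 180). Prints total shift in tool axes cm (as axes stand now), and turn about tool x."""
    s=readout.sense(); Rm=R.from_quat(s["tcp_rot"]).as_matrix()
    sh=Rm.T@(np.array(p)/1000-s["position"])*100
    best=[]
    for a in (jaw,jaw+180):
        a=np.radians(a); y=np.array([np.cos(a),np.sin(a),0]); x=np.array([0,0,-1.]); T=np.c_[x,y,np.cross(x,y)]
        best.append(np.degrees(R.from_matrix(Rm.T@T).as_rotvec()))
    print("t",round(s["t"],2),"pos",np.round(s["position"]*1000,1),"w",round(s["grip_width"]*1000,1),"F",np.round(s["ft_force"],1),"j6",round(s["joints"][5],2))
    print("shift cm",np.round(sh,2),"turns",[np.round(b,1) for b in best])
E
python3 - <<'E'
from h import *
print(np.round(R.from_quat(readout.sense()["tcp_rot"]).as_matrix(),3)); plan((467,108,200),0)
E
```

```text
[[-0.     0.267 -0.964]
 [ 0.001 -0.964 -0.267]
 [-1.    -0.001 -0.   ]]
t 0.2 pos [ 146.6 -529.9  195.8] w 85.5 F [0.  1.1 0.5] j6 1.42
shift cm [ -0.37 -52.94 -47.89] turns [array([-74.5,  -0. ,   0. ]), array([105.5,   0. ,   0. ])]
```

Call:
drive_tool(
  increments=[
    [[0, -2.65, -2.4], [0, 0, 0], -1],
    [[0, -2.65, -2.4], [0, 0, 0], -1],
    [[0, -2.65, -2.4], [0, 0, 0], -1],
    [[0, -2.65, -2.4], [0, 0, 0], -1],
    [[0, -2.65, -2.4], [0, 0, 0], -1],
    [[0, -2.65, -2.4], [0, 0, 0], -1],
    [[0, -2.65, -2.4], [0, 0, 0], -1],
    [[0, -2.65, -2.4], [0, 0, 0], -1],
    [[0, -2.65, -2.4], [0, 0, 0], -1],
    [[0, -2.65, -2.4], [0, 0, 0], -1],
  ],
)

```text
t: 1.03
position: [0.3075, -0.2091, 0.1963]
tcp_rot: [0.701, 0.095, -0.701, 0.095]
ft_force: [0.9, 0.7, 0.4]
grip_width: 0.0854
```

Call:
drive_tool(
  increments=[
    [[0, -2.65, -2.4], [0, 0, 0], -1],
    [[0, -2.65, -2.4], [0, 0, 0], -1],
    [[0, -2.65, -2.4], [0, 0, 0], -1],
    [[0, -2.65, -2.4], [0, 0, 0], -1],
    [[0, -2.65, -2.4], [0, 0, 0], -1],
    [[0, -2.65, -2.4], [0, 0, 0], -1],
    [[0, -2.65, -2.4], [0, 0, 0], -1],
    [[0, -2.65, -2.4], [0, 0, 0], -1],
    [[0, -2.65, -2.4], [0, 0, 0], -1],
    [[0, -2.65, -2.4], [0, 0, 0], -1],
  ],
)

```text
t: 1.87
position: [0.4683, 0.1106, 0.1962]
tcp_rot: [0.701, 0.095, -0.701, 0.095]
ft_force: [-0.3, -0.4, 0.7]
grip_width: 0.0855
```

Call:
drive_tool(
  increments=[
    [[0, 0, 0], [-7, 0, 0], -1],
    [[0, 0, 0], [-7, 0, 0], -1],
    [[0, 0, 0], [-7, 0, 0], -1],
    [[0, 0, 0], [-7, 0, 0], -1],
    [[0, 0, 0], [-7, 0, 0], -1],
    [[0, 0, 0], [-7, 0, 0], -1],
    [[0, 0, 0], [-7, 0, 0], -1],
    [[0, 0, 0], [-7, 0, 0], -1],
    [[0, 0, 0], [-7, 0, 0], -1],
    [[0, 0, 0], [-7, 0, 0], -1],
  ],
)

```text
t: 2.7
position: [0.4679, 0.1087, 0.196]
tcp_rot: [-0.518, -0.481, 0.518, -0.481]
ft_force: [-0.8, -0.7, -0.2]
grip_width: 0.0855
```

```bash
python3 - <<'E'
from h import *
plan((465,108,200),0)
d=cam("wrist"); cv2.imwrite("pics/w1.png",d["pixels"][:,:,::-1]); print(d["fx"],d["cx"],d["cy"],-cv2.Rodrigues(d["rvec"])[0].T@d["tvec"],cv2.Rodrigues(d["rvec"])[0][2])
print(proj(d,[(.465,.108,.046),(.466,.002,.07),(.651,.125,.024),(.646,.02,.024)]))
E
```

```text
t 2.7 pos [467.9 108.7 196. ] w 85.5 F [-0.8 -0.7 -0.2] j6 1.7
shift cm [-0.39 -0.28  0.09] turns [array([-4.2,  0. ,  0. ]), array([175.8,   0. ,  -0. ])]
291.60132488303253 258.1180241243699 192.61162201573407 [0.47271024 0.18921232 0.37242882] [-0.02330922 -0.31401063 -0.94913329]
[[256.66979548 170.55868512]
 [264.12850881 262.10046062]
 [411.67643558 140.98741604]
 [400.40519723 222.06119758]]
```

View pics/w1.png

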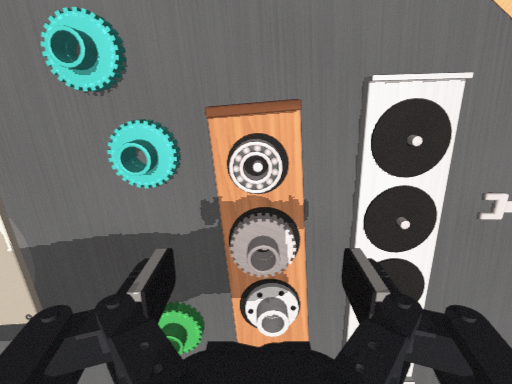

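The wrist view shows the bearing at (257,164) on the wooden rack, with gear and flange below it. The assembly discs are at (411,137), (400,219) and further down. The bore (30 mm) against the post (12 mm) gives plenty of tolerance.

```bash
python3 - <<'E'
from h import *
d=cam("wrist")
print("bearing",ray(d,(256.5,165),.046)*1e3,"gear hub",ray(d,(263,255),.07)*1e3)
g=cv2.cvtColor(d["pixels"],cv2.COLOR_RGB2GRAY)
for (u,v) in ((411,140),(400,221)):
    m=np.zeros_like(g); m[v-45:v+45,u-48:u+48]=((g<60)*255)[v-45:v+45,u-48:u+48]
    c=max(cv2.findContours(m.astype(np.uint8),0,2)[0],key=cv2.contourArea); e=cv2.fitEllipse(cv2.convexHull(c)); print("disc",e,ray(d,e[0],.024)*1e3)
for u,v in ((417,141),(405,224)): print("post",ray(d,(u,v),.038)*1e3)
plan((465,108,27),0)
E
```

```text
bearing [465.24733416 114.51451769  46.        ] gear hub [466.19445213  11.61921872  70.        ]
disc ((410.5795593261719, 138.8328399658203), (71.96475982666016, 84.27044677734375), 48.6553955078125) [649.29535867 129.3075378   24.        ]
disc ((398.81207275390625, 219.7082061767578), (62.8606071472168, 73.77616882324219), 63.15840530395508) [644.43566533  25.1075387   24.        ]
post [649.72730452 128.76649624  38.        ]
post [645.75183403  25.3114157   38.        ]
t 2.8 pos [467.8 108.7 196.1] w 85.1 F [0.5 0.4 0.2] j6 1.7
shift cm [16.91 -0.27  0.09] turns [array([-4.4,  0. ,  0. ]), array([175.6,   0. ,  -0. ])]
```

```bash
python3 - <<'E'
from h import *
for n in ("scene","side"):
    d=cam(n); g=cv2.cvtColor(d["pixels"],cv2.COLOR_RGB2GRAY)
    for i in range(4):
        P=place((.6435,-.031,-.0415),i); u,v=proj(d,[(*P,.024)])[0].astype(int)
        m=np.zeros_like(g); w=26; m[v-w:v+w,u-w:u+w]=((g<70)*255)[v-w:v+w,u-w:u+w]
        c=max(cv2.findContours(m.astype(np.uint8),0,2)[0],key=cv2.contourArea); e=cv2.fitEllipse(cv2.convexHull(c))
        print(n,i,(u,v),np.round(e[0],1),np.round(e[1],1),np.round(ray(d,e[0],.024)*1e3,1), [np.round(np.ptp(cv2.projectPoints(np.array([[P[0]+.047*np.cos(t),P[1]+.047*np.sin(t),.024] for t in np.linspace(0,6.28,40)]),d['rvec'],d['tvec'],d['K'],None)[0][:,0],axis=0),1), cv2.boundingRect(c)[2:]])
E
```

```text
scene 0 (np.int64(260), np.int64(289)) [259.5 290.4] [43.9 46.9] [ 637.3 -190.5   24. ] [array([49.9, 45.9]), (47, 44)]
scene 1 (np.int64(295), np.int64(253)) [294.8 254. ] [39.3 44.6] [641.8 -85.7  24. ] [array([47.3, 41.3]), (44, 39)]
scene 2 (np.int64(326), np.int64(220)) [326.4 221.4] [35.1 42.6] [646.4  18.7  24. ] [array([45.1, 37.3]), (42, 36)]
scene 3 (np.int64(355), np.int64(190)) [355.2 191.7] [31.5 41. ] [651.2 123.6  24. ] [array([43.2, 33.8]), (41, 32)]
side 0 (np.int64(255), np.int64(141)) [235.6 140.1] [51.8 68.8] [ 682.8 -159.6   24. ] [array([34.6, 20. ]), (42, 52)]
side 1 (np.int64(227), np.int64(159)) [232.2 148.4] [35.3 50.4] [ 663.8 -125.8   24. ] [array([36.8, 22.6]), (42, 37)]
side 2 (np.int64(195), np.int64(179)) [195.5 179. ] [23.2 36.2] [647.   21.5  24. ] [array([39.4, 25.7]), (36, 23)]
side 3 (np.int64(159), np.int64(202)) [159.3 201.9] [26.4 39.8] [651.5 127.   24. ] [array([42.7, 29.5]), (39, 27)]
```

Call:
drive_tool(
  increments=[
    [[0, -0.2, -0.1], [-4.3, 0, 0], -1],
    [[3, 0, 0], [0, 0, 0], -1],
    [[3, 0, 0], [0, 0, 0], -1],
    [[3, 0, 0], [0, 0, 0], -1],
    [[3, 0, 0], [0, 0, 0], -1],
    [[2, 0, 0], [0, 0, 0], -1],
    [[1.5, 0, 0], [0, 0, 0], -1],
    [[1, 0, 0], [0, 0, 0], -1],
    [[0.4, 0, 0], [0, 0, 0], -1],
    [[0, 0, 0], [0, 0, 0], -1],
  ],
)

```text
t: 3.73
position: [0.4655, 0.1098, 0.0265]
tcp_rot: [-0.501, -0.499, 0.502, -0.498]
ft_force: [0.6, 0.7, -0.0]
grip_width: 0.0856
```

```bash
python3 - <<'E'
from h import *
plan((466,110,27),0)
d=cam("wrist"); s=cam("side"); cv2.imwrite("pics/w2.png",np.hstack([d["pixels"][200:384,100:420],cv2.resize(s["pixels"][170:290,120:330],None,fx=184/120,fy=184/120)])[:,:,::-1])
E
```

```text
t 3.73 pos [465.5 109.8  26.5] w 85.6 F [ 0.6  0.7 -0. ] j6 1.63
shift cm [-0.05  0.05 -0.02] turns [array([-0.4,  0. ,  0.1]), array([ 1.796e+02,  1.000e-01, -0.000e+00])]
```

View pics/w2.png

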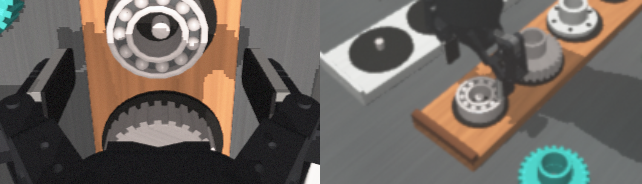

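```bash
python3 - <<'E'
from h import *
d=cam("wrist"); s=cam("side"); c=cam("scene")
for dd in (d,s,c): print(np.round(proj(dd,[(.4655,.1098,.0265),(.4655,.1098,.046),(.423,.11,.04),(.508,.11,.04)]),0).tolist())
print("bearing top", ray(d,(257.5,234),.046)*1e3)
cv2.imwrite("pics/w3.png",np.hstack([cv2.resize(s["pixels"][150:290,130:330],None,fx=2,fy=2,interpolation=2),cv2.resize(c["pixels"][110:250,200:380],None,fx=2,fy=2,interpolation=2)])[:,:,::-1])
E
```

```text
[[258.0, 224.0], [258.0, 237.0], [190.0, 233.0], [327.0, 232.0]]
[[224.0, 238.0], [224.0, 231.0], [240.0, 244.0], [209.0, 223.0]]
[[284.0, 155.0], [284.0, 149.0], [270.0, 142.0], [299.0, 160.0]]
bearing top [464.92190532 112.03919321  46.        ]
```

View pics/w3.png

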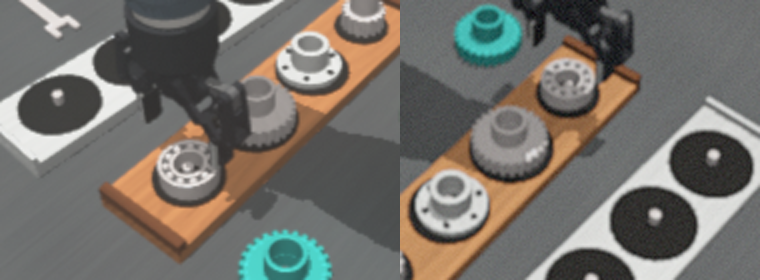

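```bash
python3 - <<'E'
from h import *
d=cam("wrist"); s=cam("side"); c=cam("scene")
for z in (.03,.04,.05,.06,.07,.08):
    print(z,"side -x",np.round(proj(s,[(.423,.099,z),(.423,.121,z),(.41,.099,z),(.41,.121,z)]),0).tolist(),"scene +x",np.round(proj(c,[(.508,.099,z),(.508,.121,z),(.521,.099,z),(.521,.121,z)]),0).tolist(),"wrist",np.round(proj(d,[(.423,.121,z),(.423,.099,z)]),0).tolist())
f=lambda im,x,y,w,h,k: cv2.resize(im[y:y+h,x:x+w],None,fx=k,fy=k,interpolation=2)
cv2.imwrite("pics/w4.png",np.hstack([f(s["pixels"],200,190,80,80,5),f(c["pixels"],255,100,80,80,5)])[:,:,::-1])
E
```

```text
0.03 side -x [[244.0, 244.0], [236.0, 251.0], [249.0, 247.0], [241.0, 254.0]] scene +x [[296.0, 165.0], [302.0, 160.0], [301.0, 168.0], [306.0, 162.0]] wrist [[192.0, 210.0], [194.0, 241.0]]
0.04 side -x [[243.0, 241.0], [236.0, 248.0], [248.0, 244.0], [241.0, 251.0]] scene +x [[296.0, 162.0], [302.0, 157.0], [301.0, 165.0], [307.0, 159.0]] wrist [[188.0, 216.0], [191.0, 249.0]]
0.05 side -x [[243.0, 238.0], [235.0, 244.0], [248.0, 241.0], [241.0, 248.0]] scene +x [[297.0, 159.0], [302.0, 154.0], [301.0, 162.0], [307.0, 157.0]] wrist [[185.0, 223.0], [188.0, 257.0]]
0.06 side -x [[243.0, 234.0], [235.0, 241.0], [248.0, 238.0], [240.0, 245.0]] scene +x [[297.0, 156.0], [303.0, 151.0], [302.0, 159.0], [307.0, 154.0]] wrist [[180.0, 231.0], [184.0, 266.0]]
0.07 side -x [[243.0, 231.0], [235.0, 238.0], [248.0, 234.0], [240.0, 241.0]] scene +x [[297.0, 153.0], [303.0, 148.0], [302.0, 156.0], [308.0, 151.0]] wrist [[175.0, 239.0], [179.0, 276.0]]
0.08 side -x [[243.0, 227.0], [235.0, 234.0], [248.0, 231.0], [240.0, 238.0]] scene +x [[297.0, 150.0], [303.0, 145.0], [302.0, 153.0], [308.0, 147.0]] wrist [[170.0, 249.0], [174.0, 288.0]]
```

View pics/w4.png

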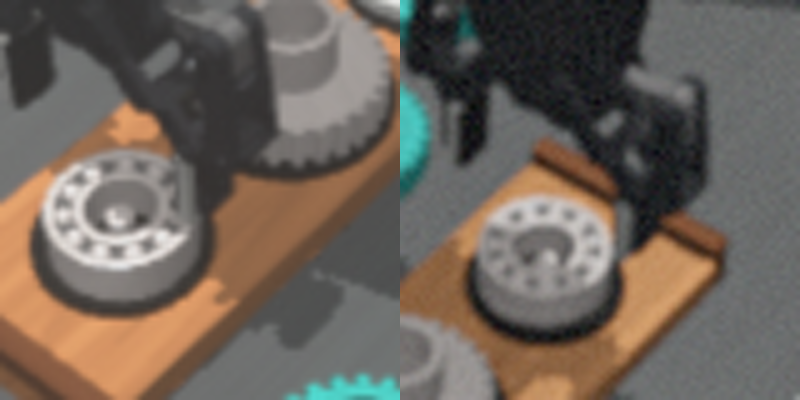

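The tips look about 30 mm higher than expected, at z≈0.06–0.07. Closing is safe either way, and the opening will show which is right.

Call:
drive_tool(
  increments=[
    [[0, 0, 0], [0, 0, 0], 1],
    [[0, 0, 0], [0, 0, 0], 1],
    [[0, 0, 0], [0, 0, 0], 1],
    [[0, 0, 0], [0, 0, 0], 1],
    [[0, 0, 0], [0, 0, 0], 1],
    [[0, 0, 0], [0, 0, 0], 1],
    [[0, 0, 0], [0, 0, 0], 1],
    [[0, 0, 0], [0, 0, 0], 1],
  ],
)

```text
t: 4.8
position: [0.466, 0.1098, 0.0272]
tcp_rot: [-0.501, -0.499, 0.501, -0.499]
ft_force: [-0.7, -0.7, 0.1]
grip_width: 0.0
```

```bash
python3 - <<'E'
from h import *
d=cam("wrist"); s=cam("side"); c=cam("scene"); plan((466,110,27))
f=lambda im,x,y,w,h,k: cv2.resize(im[y:y+h,x:x+w],None,fx=k,fy=k,interpolation=2)
cv2.imwrite("pics/w5.png",np.hstack([f(s["pixels"],200,190,80,80,5),f(c["pixels"],255,100,80,80,5)])[:,:,::-1])
E
```

```text
t 4.95 pos [466.  109.8  27.2] w -0.1 F [ 0.7  0.3 -0. ] j6 1.63
shift cm [ 0.02 -0.   -0.02] turns [array([-0.2,  0. ,  0. ]), array([179.8,   0. ,  -0. ])]
```

View pics/w5.png

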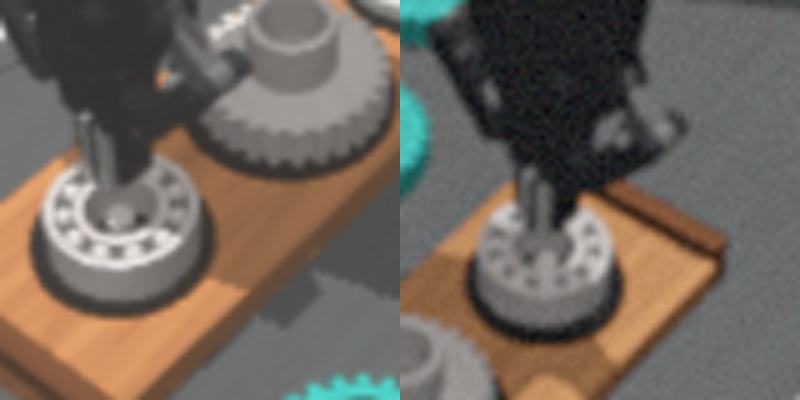

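The gripper shut on nothing. The images put the shut tips at z≈0.053 while the readout says 0.027, so the fingers end about 26 mm short of the reported TCP. I'll use that offset, reopen and go lower while watching the force.

Call:
drive_tool(
  increments=[
    [[0, 0, 0], [0, 0, 0], -1],
    [[0, 0, 0], [0, 0, 0], -1],
    [[0, 0, 0], [0, 0, 0], -1],
    [[0, 0, 0], [0, 0, 0], -1],
    [[0, 0, 0], [0, 0, 0], -1],
    [[0, 0, 0], [0, 0, 0], -1],
    [[0, 0, 0], [0, 0, 0], -1],
    [[0, 0, 0], [0, 0, 0], -1],
    [[0, 0, 0], [0, 0, 0], -1],
  ],
)

```text
t: 5.7
position: [0.4661, 0.1098, 0.0272]
tcp_rot: [0.501, 0.499, -0.501, 0.499]
ft_force: [-0.6, -0.1, -0.3]
grip_width: 0.0854
```

Call:
drive_tool(
  increments=[
    [[0.5, 0, 0], [0, 0, 0], -1],
    [[0.5, 0, 0], [0, 0, 0], -1],
    [[0.5, 0, 0], [0, 0, 0], -1],
    [[0.5, 0, 0], [0, 0, 0], -1],
    [[0.4, 0, 0], [0, 0, 0], -1],
    [[0.3, 0, 0], [0, 0, 0], -1],
    [[0, 0, 0], [0, 0, 0], -1],
  ],
)

```text
t: 6.28
position: [0.4656, 0.1098, -0.0006]
tcp_rot: [-0.501, -0.499, 0.501, -0.499]
ft_force: [0.2, 0.9, -0.4]
grip_width: 0.0855
```

```bash
python3 - <<'E'
from h import *
d=cam("wrist"); s=cam("side"); c=cam("scene"); plan((466,110,0))
f=lambda im,x,y,w,h,k: cv2.resize(im[y:y+h,x:x+w],None,fx=k,fy=k,interpolation=2)
cv2.imwrite("pics/w6.png",np.hstack([f(s["pixels"],200,190,80,80,5),f(c["pixels"],255,100,80,80,5)])[:,:,::-1])
E
```

```text
t 6.43 pos [4.662e+02 1.098e+02 2.000e-01] w 85.1 F [ 1.  -0.   0.6] j6 1.63
shift cm [ 0.02 -0.02 -0.02] turns [array([-0.2, -0. , -0. ]), array([179.8,  -0. ,   0. ])]
```

View pics/w6.png

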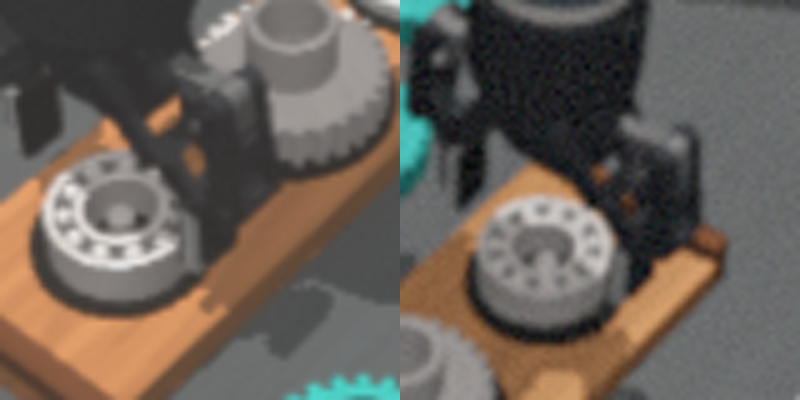

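Call:
drive_tool(
  increments=[
    [[0.4, 0, 0], [0, 0, 0], -1],
    [[0.3, 0, 0], [0, 0, 0], -1],
    [[0, 0, 0], [0, 0, 0], 1],
    [[0, 0, 0], [0, 0, 0], 1],
    [[0, 0, 0], [0, 0, 0], 1],
    [[0, 0, 0], [0, 0, 0], 1],
    [[0, 0, 0], [0, 0, 0], 1],
    [[0, 0, 0], [0, 0, 0], 1],
  ],
)

```text
t: 7.1
position: [0.4657, 0.1098, -0.0062]
tcp_rot: [-0.501, -0.499, 0.501, -0.499]
ft_force: [-4.2, -0.8, 9.2]
grip_width: 0.0598
```

Call:
drive_tool(
  increments=[
    [[-0.3, 0, 0], [0, 0, 0], 1],
    [[-0.5, 0, 0], [0, 0, 0], 1],
    [[-1, 0, 0], [0, 0, 0], 1],
    [[-1.5, 0, 0], [0, 0, 0], 1],
    [[-2, 0, 0], [0, 0, 0], 1],
    [[-2, 0, 0], [0, 0, 0], 1],
    [[-2, 0, 0], [0, 0, 0], 1],
    [[-1.5, 0, 0], [0, 0, 0], 1],
    [[-0.7, 0, 0], [0, 0, 0], 1],
    [[0, 0, 0], [0, 0, 0], 1],
  ],
)

```text
t: 7.93
position: [0.4669, 0.1099, 0.1095]
tcp_rot: [0.502, 0.498, -0.5, 0.5]
ft_force: [-1.1, 0.2, -3.9]
grip_width: 0.0594
```

```bash
python3 - <<'E'
from h import *
d=cam("wrist"); plan((637.5,-190,110)); s=cam("side")
cv2.imwrite("pics/w7.png",np.hstack([d["pixels"][120:384,100:420],cv2.resize(s["pixels"][120:300,120:330],None,fx=264/180,fy=264/180)])[:,:,::-1])
E
```

```text
t 7.98 pos [466.2 109.8 108.3] w 59.2 F [ 1.  -1.  -4.6] j6 1.63
shift cm [-0.15 17.25 29.91] turns [array([-0.2, -0. , -0. ]), array([ 1.798e+02, -1.000e-01,  0.000e+00])]
```

View pics/w7.png

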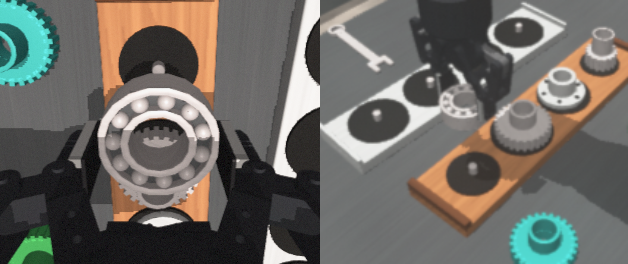

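```bash
python3 - <<'E'
from h import *
d=cam("wrist"); s=cam("side"); plan((637.5,-190,110))
for z in (.14,.15,.161,.17): print(z,np.round(ray(d,(258,258),z)*1e3,1))
# side view: bearing top centre at crop (461,102)
u=(461-320)/(264/180)+120; v=100/(264/180)+120
print(u,v,[np.round(ray(s,(u,v),z)*1e3,1) for z in (.14,.15,.161)])
a=np.hstack([cv2.resize(s["pixels"][150:230,180:260],None,fx=5,fy=5,interpolation=2), cv2.resize(d["pixels"][200:360,170:330],None,fx=2.5,fy=2.5,interpolation=2)])
cv2.imwrite("pics/w8.png",a[:,:,::-1])
E
```

```text
t 8.13 pos [465.4 109.8 107.1] w 59.5 F [-1.2 -0.3 -3.6] j6 1.63
shift cm [-0.32 17.34 29.9 ] turns [array([-0.2,  0. ,  0.1]), array([179.8,   0.2,  -0. ])]
0.14 [464.5 104.1 140. ]
0.15 [464.6 110.1 150. ]
0.161 [464.6 116.7 161. ]
0.17 [464.7 122.1 170. ]
216.13636363636363 188.1818181818182 [array([487.5,  97. , 140. ]), array([479.1, 104.2, 150. ]), array([469.8, 112.2, 161. ])]
```

View pics/w8.png

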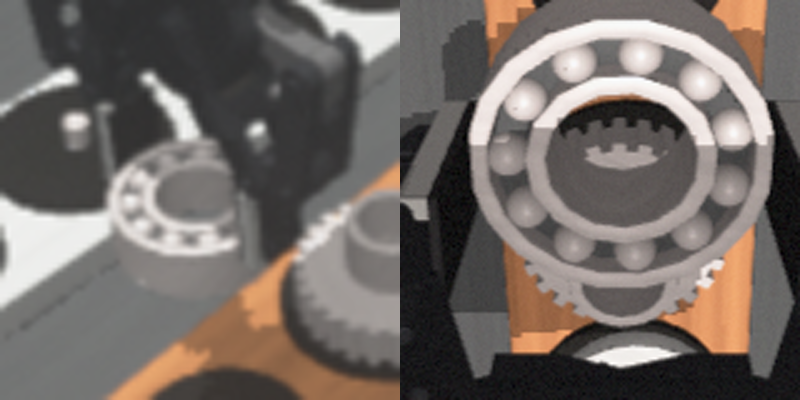

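Call:
drive_tool(
  increments=[
    [[0, 0.9, 1.6], [0, 0, 0], 1],
    [[0, 1.8, 3.2], [0, 0, 0], 1],
    [[0, 1.9, 3.3], [0, 0, 0], 1],
    [[0, 1.9, 3.3], [0, 0, 0], 1],
    [[0, 1.9, 3.3], [0, 0, 0], 1],
    [[0, 1.9, 3.3], [0, 0, 0], 1],
    [[0, 1.9, 3.3], [0, 0, 0], 1],
    [[0, 1.9, 3.3], [0, 0, 0], 1],
    [[0, 1.9, 3.3], [0, 0, 0], 1],
    [[0, 1.2, 2.4], [0, 0, 0], 1],
  ],
)

```text
t: 8.97
position: [0.6376, -0.1968, 0.1062]
tcp_rot: [-0.501, -0.499, 0.502, -0.498]
ft_force: [-0.2, -0.3, -2.6]
grip_width: 0.06
```

Call:
drive_tool(
  increments=[
    [[1.5, 0, 0], [0, 0, 0], 1],
    [[2, 0, 0], [0, 0, 0], 1],
    [[2, 0, 0], [0, 0, 0], 1],
    [[1.5, 0, 0], [0, 0, 0], 1],
    [[0.5, 0, 0], [0, 0, 0], 1],
    [[0, 0, 0], [0, 0, 0], 1],
  ],
)

```text
t: 9.47
position: [0.6355, -0.1934, 0.0306]
tcp_rot: [-0.5, -0.5, 0.502, -0.497]
ft_force: [0.2, -1.1, -3.6]
grip_width: 0.0596
```

```bash
python3 - <<'E'
from h import *
d=cam("wrist"); plan((637.5,-193,-5)); s=cam("scene")
P=place((.644,-.031,-.0415),0); print(proj(d,[(*P,.038),(*P,.024)]),proj(s,[(*P,.038)]))
cv2.imwrite("pics/w9.png",np.hstack([cv2.resize(d["pixels"][180:360,170:350],None,fx=2,fy=2), cv2.resize(s["pixels"][230:320,210:310],None,fx=4,fy=4,interpolation=2)])[:,:,::-1])
E
```

```text
t 9.52 pos [ 636.3 -193.7   32.2] w 59.5 F [ 0.9  0.5 -3.9] j6 1.15
shift cm [ 3.72  0.13 -0.06] turns [array([-0.2, -0.1,  0.1]), array([1.798e+02, 2.000e-01, 1.000e-01])]
[[262.94148542 222.15652294]
 [262.6995434  213.69663754]] [[260.34584073 286.29199029]]
```

View pics/w9.png

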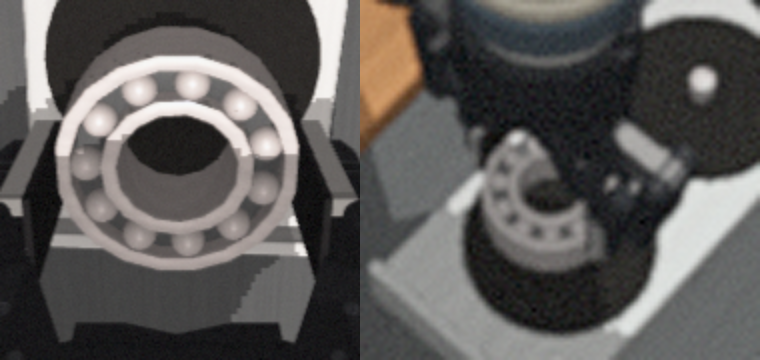

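```bash
python3 - <<'E'
from h import *
d=cam("wrist"); s=cam("scene"); plan((637.5,-193,-5))
print([np.round(ray(d,(259,260.5),z)*1e3,1) for z in (.078,.084)], [np.round(ray(s,(210+548/4-0, 230+187/4),z)*1e3,1) for z in (.078,.084)])
E
```

```text
t 9.67 pos [ 637.4 -194.1   34.3] w 59.6 F [ 1.2  0.5 -3.4] j6 1.15
shift cm [ 3.93  0.   -0.11] turns [array([-0.2,  0. , -0.1]), array([ 1.798e+02, -1.000e-01, -1.000e-01])]
[array([ 636.3, -193.7,   78. ]), array([ 636.3, -190.1,   84. ])] [array([758.3, -90.9,  78. ]), array([759.3, -94.1,  84. ])]
```

Call:
drive_tool(
  increments=[
    [[0.8, 0, -0.2], [0, 0, 0], 1],
    [[0.8, 0, 0], [0, 0, 0], 1],
    [[0.8, 0, 0], [0, 0, 0], 1],
    [[0.6, 0, 0], [0, 0, 0], 1],
    [[0.4, 0, 0], [0, 0, 0], 1],
    [[0.3, 0, 0], [0, 0, 0], 1],
    [[0.1, 0, 0], [0, 0, 0], 1],
    [[0, 0, 0], [0, 0, 0], 1],
  ],
)

```text
t: 10.33
position: [0.6367, -0.1919, -0.0051]
tcp_rot: [-0.501, -0.499, 0.501, -0.499]
ft_force: [0.3, -0.1, -3.9]
grip_width: 0.0591
```

```bash
python3 - <<'E'
from h import *
plan((637.5,-192,-6))
d=cam("wrist"); s=cam("scene")
print(np.round(ray(s,(257,276.75),.084)*1e3,1))
cv2.imwrite("pics/w10.png",np.hstack([cv2.resize(d["pixels"][180:360,170:350],None,fx=2,fy=2), cv2.resize(s["pixels"][230:320,210:310],None,fx=4,fy=4,interpolation=2)])[:,:,::-1])
E
```

```text
t 10.33 pos [ 636.7 -191.9   -5.1] w 59.1 F [ 0.3 -0.1 -3.9] j6 1.16
shift cm [0.09 0.08 0.01] turns [array([-0.2, -0. ,  0. ]), array([179.8,   0. ,   0. ])]
[ 635.5 -195.2   84. ]
```

View pics/w10.png

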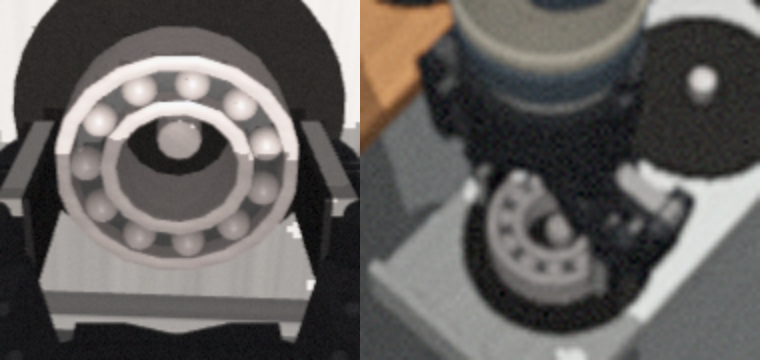

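Viewed so far: 12. The post stands inside the bearing's bore at wrist crop (179,138), slightly toward +y. I'll shift 3 mm, lower 1 mm and release.

Call:
drive_tool(
  increments=[
    [[0, 0, -0.3], [0, 0, 0], 1],
    [[0.1, 0, 0], [0, 0, 0], 1],
    [[0, 0, 0], [0, 0, 0], -0.5],
    [[0, 0, 0], [0, 0, 0], -1],
    [[0, 0, 0], [0, 0, 0], -1],
    [[0, 0, 0], [0, 0, 0], -1],
    [[-1, 0, 0], [0, 0, 0], -1],
    [[-2, 0, 0], [0, 0, 0], -1],
    [[-3, 0, 0], [0, 0, 0], -1],
    [[-4, 0, 0], [0, 0, 0], -1],
  ],
)

```text
t: 11.27
position: [0.6354, -0.1884, 0.0938]
tcp_rot: [-0.501, -0.5, 0.502, -0.498]
ft_force: [0.4, -0.8, -0.4]
grip_width: 0.0854
```

Call:
drive_tool(
  increments=[
    [[-4, 0, 0], [0, 0, 0], -1],
    [[-2, -1.7, -2.0], [0, 0, 0], -1],
    [[0, -2.0, -2.4], [0, 0, 0], -1],
    [[0, -2.0, -2.4], [0, 0, 0], -1],
    [[0, -2.0, -2.4], [0, 0, 0], -1],
    [[0, -2.0, -2.4], [0, 0, 0], -1],
    [[0, -2.0, -2.4], [0, 0, 0], -1],
    [[0, -2.0, -2.4], [0, 0, 0], -1],
    [[0, -2.0, -2.4], [0, 0, 0], -1],
    [[0, 0, 0], [0, 0, 0], -1],
  ],
)

```text
t: 12.1
position: [0.4772, 0.003, 0.1556]
tcp_rot: [0.501, 0.5, -0.5, 0.499]
ft_force: [0.4, -0.5, -0.3]
grip_width: 0.0858
```

```bash
python3 - <<'E'
from h import *
plan((466,4,80))
d=cam("wrist"); s=cam("scene"); q=cam("side")
for i in range(4): print(i,[np.round(proj(x,[(*place((.644,-.031,-.0415),i),.046)])[0],1).tolist() for x in (d,s,q)])
print([np.round(proj(d,[(.466,y,z)])[0],1).tolist() for y,z in ((4,.07),(.004,.07),(-.098,.062))])
def pad(im): return cv2.resize(im,(400,300))
cv2.imwrite("pics/w11.png",np.hstack([pad(d["pixels"]),cv2.resize(s["pixels"][90:330,150:410],(400,300))])[:,:,::-1])
E
```

```text
t 12.1 pos [477.2   3.  155.6] w 85.8 F [ 0.4 -0.5 -0.3] j6 1.4
shift cm [ 7.56 -1.12 -0.09] turns [array([-0.1, -0.1, -0. ]), array([ 1.799e+02, -0.000e+00,  1.000e-01])]
0 [[390.4, 329.9], [260.3, 284.3], [254.9, 134.7]]
1 [[407.5, 254.2], [296.1, 247.5], [226.6, 152.2]]
2 [[428.6, 161.3], [328.2, 214.4], [194.5, 172.1]]
3 [[455.0, 44.8], [357.3, 184.5], [157.8, 194.9]]
[[263.8, 1322.3], [247.4, 185.5], [249.0, 274.1]]
```

View pics/w11.png

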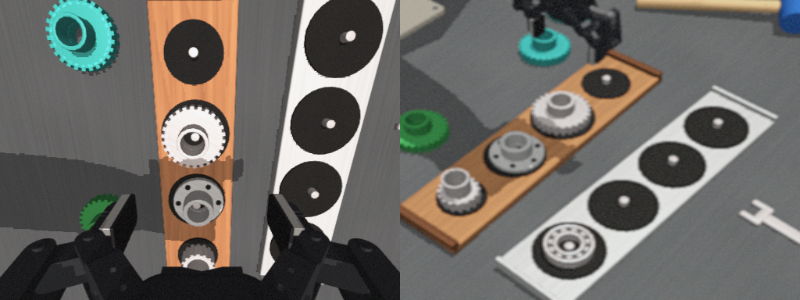

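Viewed: 13. The bearing now sits flat over the rightmost post, at (568,246) in the right panel. Next is the gear.

Call:
drive_tool(
  increments=[
    [[2, -1.1, -0.2], [0, 0, 0], -1],
    [[3, 0, 0], [0, 0, 0], -1],
    [[3, 0, 0], [0, 0, 0], -1],
    [[2.5, 0, 0], [0, 0, 0], -1],
    [[1.5, 0, 0], [0, 0, 0], -1],
    [[1, 0, 0], [0, 0, 0], -1],
    [[0.5, 0, 0], [0, 0, 0], -1],
    [[0, 0, 0], [0, 0, 0], -1],
  ],
)

```text
t: 12.92
position: [0.4697, 0.0012, 0.0183]
tcp_rot: [-0.501, -0.499, 0.502, -0.498]
ft_force: [0.0, -0.0, 0.2]
grip_width: 0.085
```

```bash
python3 - <<'E'
from h import *
plan((466,5,20))
d=cam("wrist")
g=cv2.cvtColor(d["pixels"],cv2.COLOR_RGB2GRAY)
P=[proj(d,[(.466,y,.07)])[0].round(0).tolist() for y in (-.005,.005,.015)]; print(P)
u,v=map(int,P[1]); c=d["pixels"][v-60:v+60,u-60:u+60]; gg=cv2.GaussianBlur(cv2.cvtColor(c,cv2.COLOR_RGB2GRAY),(3,3),0)
h=cv2.HoughCircles(gg,cv2.HOUGH_GRADIENT,1,10,param1=80,param2=20,minRadius=15,maxRadius=45)
for x,y,r in ([] if h is None else h[0][:5]): print((x+u-60,y+v-60,r),np.round(ray(d,(x+u-60,y+v-60),.07)*1e3,1), "exp r", np.round(.02*291.6/abs((cv2.Rodrigues(d['rvec'])[0]@[.466,.005,.07]+d['tvec'])[2]),1))
E
```

```text
t 12.92 pos [469.7   1.2  18.3] w 85.0 F [ 0.  -0.   0.2] j6 1.4
shift cm [-0.17 -0.37 -0.38] turns [array([-0.3, -0. ,  0.1]), array([179.7,   0.2,   0. ])]
[[253.0, 279.0], [253.0, 262.0], [252.0, 243.0]]
(np.float32(250.5), np.float32(265.5), np.float32(41.1)) [464.9   2.9  70. ] exp r 40.9
(np.float32(251.5), np.float32(239.5), np.float32(34.4)) [465.6  17.1  70. ] exp r 40.9
(np.float32(249.5), np.float32(254.5), np.float32(32.0)) [464.5   9.   70. ] exp r 40.9
```

Call:
drive_tool(
  increments=[
    [[-0.1, -0.4, -0.2], [0, 0, 0], -1],
    [[0, 0, 0], [0, 0, 0], 1],
    [[0, 0, 0], [0, 0, 0], 1],
    [[0, 0, 0], [0, 0, 0], 1],
    [[0, 0, 0], [0, 0, 0], 1],
    [[0, 0, 0], [0, 0, 0], 1],
    [[0, 0, 0], [0, 0, 0], 1],
    [[0, 0, 0], [0, 0, 0], 1],
    [[-0.3, 0, 0], [0, 0, 0], 1],
    [[-0.5, 0, 0], [0, 0, 0], 1],
  ],
)

```text
t: 13.8
position: [0.4649, 0.004, 0.0279]
tcp_rot: [-0.501, -0.499, 0.501, -0.499]
ft_force: [-1.1, 0.3, -4.8]
grip_width: 0.0372
```

Call:
drive_tool(
  increments=[
    [[-1, 0, 0], [0, 0, 0], 1],
    [[-2, 0, 0], [0, 0, 0], 1],
    [[-2, 0, 0], [0, 0, 0], 1],
    [[-2, 0, 0], [0, 0, 0], 1],
    [[-2, 0, 0], [0, 0, 0], 1],
    [[-1, 0, 0], [0, 0, 0], 1],
    [[0, 0, 0], [0, 0, 0], 1],
  ],
)

```text
t: 14.38
position: [0.4666, 0.0037, 0.1303]
tcp_rot: [0.502, 0.498, -0.5, 0.5]
ft_force: [0.3, -0.2, -5.2]
grip_width: 0.0371
```

```bash
cat >> h.py <<'E'
def circ(d,est,r,lo=.75,hi=1.25):
    """Hough circle near est (world pt), expected radius r; prints world centre at that height"""
    est=np.array(est); u,v=map(int,proj(d,[est])[0]); f=d["fx"]; er=r*f/(cv2.Rodrigues(d["rvec"])[0]@est+d["tvec"])[2]
    w=int(er*1.7); y0=max(v-w,0);x0=max(u-w,0)
    gg=cv2.GaussianBlur(cv2.cvtColor(d["pixels"][y0:v+w,x0:u+w],cv2.COLOR_RGB2GRAY),(3,3),0)
    h=cv2.HoughCircles(gg,cv2.HOUGH_GRADIENT,1,4,param1=80,param2=15,minRadius=int(er*lo),maxRadius=int(er*hi))
    for x,y,rr in ([] if h is None else h[0][:4]): print("circ",np.round((x+x0,y+y0,rr,er),1),np.round(ray(d,(x+x0,y+y0),est[2])*1e3,1))
E
python3 - <<'E'
from h import *
plan((641.5,-83.5,120)); s=readout.sense()["position"]; d=cam("wrist")
circ(d,(s[0],s[1],s[2]+.0513),.02)
E
```

```text
t 14.38 pos [466.6   3.7 130.3] w 37.1 F [ 0.3 -0.2 -5.2] j6 1.4
shift cm [ 1.1  17.52  8.65] turns [array([-0.2,  0. , -0.2]), array([ 1.798e+02, -3.000e-01, -1.000e-01])]
circ [258.5 243.5  35.7  40.5] [465.6  17.3 181.6]
circ [257.5 247.5  39.4  40.5] [465.1  15.1 181.6]
circ [259.5 276.5  49.4  40.5] [466.   -1.2 181.6]
circ [258.5 263.5  37.2  40.5] [465.5   6.3 181.6]
```

Call:
drive_tool(
  increments=[
    [[0, 1.5, 0.8], [0, 0, 0], 1],
    [[0, 2.5, 1.25], [0, 0, 0], 1],
    [[0, 2.5, 1.25], [0, 0, 0], 1],
    [[0, 2.5, 1.25], [0, 0, 0], 1],
    [[0, 2.5, 1.25], [0, 0, 0], 1],
    [[0, 2.5, 1.25], [0, 0, 0], 1],
    [[0, 2.5, 1.25], [0, 0, 0], 1],
    [[1, 1.0, 0.5], [0, 0, 0], 1],
    [[2, 0, 0], [0, 0, 0], 1],
    [[2, 0, 0], [0, 0, 0], 1],
  ],
)

```text
t: 15.27
position: [0.6402, -0.0852, 0.0756]
tcp_rot: [-0.501, -0.499, 0.501, -0.498]
ft_force: [0.0, 1.0, -5.1]
grip_width: 0.0376
```

Call:
drive_tool(
  increments=[
    [[1.5, 0, 0], [0, 0, 0], 1],
    [[1.3, 0, 0], [0, 0, 0], 1],
    [[0.8, 0, 0], [0, 0, 0], 1],
    [[0.6, 0, 0], [0, 0, 0], 1],
    [[0, 0, 0], [0, 0, 0], 1],
  ],
)

```text
t: 15.68
position: [0.6392, -0.0846, 0.0343]
tcp_rot: [-0.501, -0.5, 0.502, -0.498]
ft_force: [0.4, 0.5, -4.8]
grip_width: 0.0377
```

```bash
python3 - <<'E'
from h import *
plan((641.5,-84,20))
d=cam("wrist"); s=cam("scene"); P=place((.644,-.031,-.0415),1); print(proj(d,[(*P,.038),(*P,.085)]))
circ(d,(*P,.085),.02)
cv2.imwrite("pics/w12.png",np.hstack([cv2.resize(d["pixels"][160:384,120:400],(400,320)),cv2.resize(s["pixels"][190:310,220:370],(400,320),interpolation=2)])[:,:,::-1])
E
```

```text
t 15.68 pos [639.2 -84.6  34.3] w 37.7 F [ 0.4  0.5 -4.8] j6 1.31
shift cm [ 1.43  0.24 -0.06] turns [array([-0.2, -0. ,  0.2]), array([1.798e+02, 3.000e-01, 1.000e-01])]
[[263.91523245 225.34020114]
 [265.44502691 265.28683421]]
circ [257.5 243.5  35.8  40.4] [638.  -71.4  85. ]
circ [256.5 247.5  39.4  40.4] [637.5 -73.6  85. ]
circ [256.5 269.5  34.9  40.4] [637.4 -85.8  85. ]
circ [257.5 277.5  49.4  40.4] [637.9 -90.5  85. ]
```

View pics/w12.png

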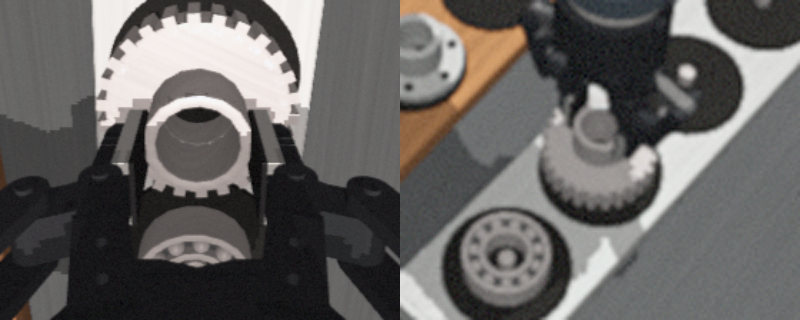

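Viewed: 14. The gear hangs over its disc, 3 mm short in x at most. Correcting and lowering.

Call:
drive_tool(
  increments=[
    [[0.5, 0.25, 0], [0, 0, 0], 1],
    [[0.4, 0, 0], [0, 0, 0], 1],
    [[0.3, 0, 0], [0, 0, 0], 1],
    [[0.2, 0, 0], [0, 0, 0], 1],
    [[0, 0, 0], [0, 0, 0], 1],
  ],
)

```text
t: 16.2
position: [0.6424, -0.0849, 0.0216]
tcp_rot: [-0.501, -0.499, 0.501, -0.499]
ft_force: [-0.4, 0.2, -5.4]
grip_width: 0.0371
```

Call:
drive_tool(
  increments=[
    [[0.15, 0, 0], [0, 0, 0], 1],
    [[0, 0, 0], [0, 0, 0], 1],
  ],
)

```text
t: 16.37
position: [0.6428, -0.0849, 0.0213]
tcp_rot: [0.501, 0.499, -0.501, 0.499]
ft_force: [-1.4, 0.6, 0.2]
grip_width: 0.0375
```

Call:
drive_tool(
  increments=[
    [[0.05, 0, 0], [0, 0, 0], -0.5],
    [[0, 0, 0], [0, 0, 0], -1],
    [[0, 0, 0], [0, 0, 0], -1],
    [[0, 0, 0], [0, 0, 0], -1],
    [[0, 0, 0], [0, 0, 0], -1],
    [[0, 0, 0], [0, 0, 0], -1],
    [[-1, 0, 0], [0, 0, 0], -1],
    [[-2, 0, 0], [0, 0, 0], -1],
    [[-3, 0, 0], [0, 0, 0], -1],
    [[-3, 0, 0], [0, 0, 0], -1],
  ],
)

```text
t: 17.2
position: [0.6422, -0.0848, 0.1114]
tcp_rot: [-0.501, -0.499, 0.501, -0.499]
ft_force: [0.6, -0.4, -0.9]
grip_width: 0.0852
```

```bash
python3 - <<'E'
from h import *
plan((468,-100,110))
E
```

```text
t 17.2 pos [642.2 -84.8 111.4] w 85.2 F [ 0.6 -0.4 -0.9] j6 1.31
shift cm [  0.16 -17.41   1.6 ] turns [array([-0.2, -0. ,  0.1]), array([1.798e+02, 1.000e-01, 0.000e+00])]
```

Call:
drive_tool(
  increments=[
    [[0, -1.5, 0.2], [0, 0, 0], -1],
    [[0, -3.5, 0.3], [0, 0, 0], -1],
    [[0, -3.5, 0.3], [0, 0, 0], -1],
    [[0, -3.5, 0.3], [0, 0, 0], -1],
    [[0, -3.5, 0.3], [0, 0, 0], -1],
    [[0, -1.7, 0.1], [0, 0, 0], -1],
    [[1, 0, 0], [0, 0, 0], -1],
    [[2, 0, 0], [0, 0, 0], -1],
    [[2, 0, 0], [0, 0, 0], -1],
    [[0, 0, 0], [0, 0, 0], -1],
  ],
)

```text
t: 18.03
position: [0.469, -0.0987, 0.0583]
tcp_rot: [-0.501, -0.5, 0.502, -0.498]
ft_force: [-0.5, -0.6, -0.0]
grip_width: 0.0852
```

```bash
python3 - <<'E'
from h import *
plan((468,-100,10)); d=cam("wrist")
circ(d,(.469,-.1,.062),.022,.85,1.15); circ(d,(.469,-.1,.062),.015,.85,1.15)
E
```

```text
t 18.03 pos [469.  -98.7  58.3] w 85.2 F [-0.5 -0.6 -0. ] j6 1.19
shift cm [ 4.83 -0.09  0.14] turns [array([-0.3, -0.1,  0.2]), array([1.797e+02, 3.000e-01, 1.000e-01])]
circ [262.5 224.5  31.9  33.8] [470.8 -97.   62. ]
circ [261.5 212.5  30.8  33.8] [470.1 -88.6  62. ]
circ [259.5 217.5  36.3  33.8] [468.9 -92.1  62. ]
circ [255.5 214.5  37.4  33.8] [466.3 -90.   62. ]
circ [262.5 223.5  21.8  23.1] [470.8 -96.3  62. ]
circ [262.5 219.5  24.3  23.1] [470.8 -93.5  62. ]
```

Call:
drive_tool(
  increments=[
    [[1, 0.1, -0.1], [0, 0, 0], -1],
    [[1.5, 0, 0], [0, 0, 0], -1],
    [[1.2, 0, 0], [0, 0, 0], -1],
    [[0.7, 0, 0], [0, 0, 0], -1],
    [[0.4, 0, 0], [0, 0, 0], -1],
    [[0, 0, 0], [0, 0, 0], -1],
    [[0, 0, 0], [0, 0, 0], 1],
    [[0, 0, 0], [0, 0, 0], 1],
    [[0, 0, 0], [0, 0, 0], 1],
    [[0, 0, 0], [0, 0, 0], 1],
  ],
)

```text
t: 18.92
position: [0.4718, -0.0984, 0.0132]
tcp_rot: [0.501, 0.499, -0.501, 0.499]
ft_force: [-5.5, 2.2, 18.7]
grip_width: 0.0419
```

Call:
drive_tool(
  increments=[
    [[0, 0, 0], [0, 0, 0], 1],
    [[0, 0, 0], [0, 0, 0], 1],
    [[0, 0, 0], [0, 0, 0], 1],
    [[0, 0, 0], [0, 0, 0], 1],
  ],
)

```text
t: 19.25
position: [0.4718, -0.0984, 0.0133]
tcp_rot: [0.501, 0.498, -0.501, 0.499]
ft_force: [-4.2, 1.7, 11.9]
grip_width: 0.0416
```

Call:
drive_tool(
  increments=[
    [[-0.3, 0, 0], [0, 0, 0], 1],
    [[-0.5, 0, 0], [0, 0, 0], 1],
    [[-1.2, 0, 0], [0, 0, 0], 1],
    [[-2, 0, 0], [0, 0, 0], 1],
    [[-2, 0, 0], [0, 0, 0], 1],
    [[-2, 0, 0], [0, 0, 0], 1],
    [[-2, 0, 0], [0, 0, 0], 1],
    [[-1, 0, 0], [0, 0, 0], 1],
    [[0, 0, 0], [0, 0, 0], 1],
  ],
)

```text
t: 20.0
position: [0.4727, -0.0986, 0.1245]
tcp_rot: [0.502, 0.498, -0.501, 0.5]
ft_force: [0.3, 0.6, -5.5]
grip_width: 0.0417
```

```bash
python3 - <<'E'
from h import *
plan((646,21,120))
E
```

```text
t 20.0 pos [472.7 -98.6 124.5] w 41.7 F [ 0.3  0.6 -5.5] j6 1.2
shift cm [  0.49  17.28 -12.03] turns [array([-0.2,  0.1, -0.2]), array([ 1.798e+02, -3.000e-01, -1.000e-01])]
```

Call:
drive_tool(
  increments=[
    [[0, 1.5, -1.1], [0, 0, 0], 1],
    [[0, 2.5, -1.7], [0, 0, 0], 1],
    [[0, 2.5, -1.7], [0, 0, 0], 1],
    [[0, 2.5, -1.7], [0, 0, 0], 1],
    [[0, 2.5, -1.7], [0, 0, 0], 1],
    [[0, 2.5, -1.7], [0, 0, 0], 1],
    [[0, 2.5, -1.7], [0, 0, 0], 1],
    [[1, 0.9, -0.6], [0, 0, 0], 1],
    [[2, 0, 0], [0, 0, 0], 1],
    [[2, 0, 0], [0, 0, 0], 1],
  ],
)

```text
t: 20.83
position: [0.6463, 0.0207, 0.0701]
tcp_rot: [-0.5, -0.5, 0.501, -0.499]
ft_force: [-0.5, 0.3, -4.8]
grip_width: 0.0413
```

Call:
drive_tool(
  increments=[
    [[1.5, 0, 0], [0, 0, 0], 1],
    [[1.3, 0, 0], [0, 0, 0], 1],
    [[0.8, 0, 0], [0, 0, 0], 1],
    [[0.6, 0, 0], [0, 0, 0], 1],
    [[0, 0, 0], [0, 0, 0], 1],
  ],
)

```text
t: 21.25
position: [0.6451, 0.0199, 0.0285]
tcp_rot: [-0.5, -0.5, 0.502, -0.498]
ft_force: [-1.0, 0.0, -4.6]
grip_width: 0.0412
```

```bash
python3 - <<'E'
from h import *
plan((646,20,14)); d=cam("wrist")
z=readout.sense()["position"][2]-.0133+.062
P=place((.644,-.031,-.0415),2); circ(d,(*P,z),.022,.85,1.15); circ(d,(*P,z),.015,.85,1.15); print(proj(d,[(*P,z),(*P,.038)]))
E
```

```text
t 21.25 pos [645.1  19.9  28.5] w 41.2 F [-1.   0.  -4.6] j6 1.48
shift cm [ 1.45  0.09 -0.01] turns [array([-0.3, -0. ,  0.2]), array([179.7,   0.2,   0. ])]
circ [256.5 271.5  49.4  44.2] [643.4  17.   78.3]
circ [256.5 249.5  46.   44.2] [643.4  29.4  78.3]
circ [256.5 264.5  42.7  44.2] [643.4  21.   78.3]
circ [259.5 243.5  40.3  44.2] [644.9  32.7  78.3]
circ [258.5 254.5  32.3  30.2] [644.4  26.7  78.3]
circ [257.5 265.5  32.2  30.2] [643.9  20.5  78.3]
circ [256.5 260.5  26.6  30.2] [643.4  23.3  78.3]
circ [260.5 259.5  26.6  30.2] [645.4  23.9  78.3]
[[262.12453318 263.74922421]
 [261.45204562 228.72567668]]
```

Flange centre is near (644,21), target (646,21.5). Shift 2 mm in x and lower.

Call:
drive_tool(
  increments=[
    [[0.5, 0.15, 0], [0, 0, 0], 1],
    [[0.4, 0, 0], [0, 0, 0], 1],
    [[0.3, 0, 0], [0, 0, 0], 1],
    [[0.1, 0, 0], [0, 0, 0], 1],
    [[0, 0, 0], [0, 0, 0], 1],
  ],
)

```text
t: 21.72
position: [0.6475, 0.0201, 0.0169]
tcp_rot: [-0.501, -0.499, 0.501, -0.499]
ft_force: [0.6, -1.3, -3.8]
grip_width: 0.0417
```

Call:
drive_tool(
  increments=[
    [[0.15, 0, 0], [0, 0, 0], 1],
    [[0, 0, 0], [0, 0, 0], 1],
  ],
)

```text
t: 21.88
position: [0.6477, 0.02, 0.0157]
tcp_rot: [0.501, 0.499, -0.501, 0.499]
ft_force: [-0.8, 0.9, -3.5]
grip_width: 0.0411
```

Call:
drive_tool(
  increments=[
    [[0.15, 0, 0], [0, 0, 0], 1],
    [[0, 0, 0], [0, 0, 0], 1],
  ],
)

```text
t: 22.05
position: [0.6476, 0.02, 0.014]
tcp_rot: [-0.501, -0.499, 0.501, -0.499]
ft_force: [0.1, 0.5, -4.2]
grip_width: 0.0411
```

Call:
drive_tool(
  increments=[
    [[0.1, 0, 0], [0, 0, 0], 1],
    [[0, 0, 0], [0, 0, 0], 1],
  ],
)

```text
t: 22.22
position: [0.6478, 0.02, 0.0135]
tcp_rot: [0.501, 0.499, -0.501, 0.499]
ft_force: [-1.1, 0.3, -1.7]
grip_width: 0.041
```

Call:
drive_tool(
  increments=[
    [[0, 0, 0], [0, 0, 0], -0.5],
    [[0, 0, 0], [0, 0, 0], -1],
    [[0, 0, 0], [0, 0, 0], -1],
    [[0, 0, 0], [0, 0, 0], -1],
    [[0, 0, 0], [0, 0, 0], -1],
    [[0, 0, 0], [0, 0, 0], -1],
    [[-1, 0, 0], [0, 0, 0], -1],
    [[-2, 0, 0], [0, 0, 0], -1],
    [[-3.5, 0, 0], [0, 0, 0], -1],
    [[-3.5, 0, 0], [0, 0, 0], -1],
  ],
)

```text
t: 23.05
position: [0.6469, 0.0201, 0.1142]
tcp_rot: [-0.501, -0.5, 0.502, -0.498]
ft_force: [1.3, -0.2, 0.7]
grip_width: 0.0852
```

Call:
drive_tool(
  increments=[
    [[0, -1, 1.3], [0, 0, 0], -1],
    [[0, -2.1, 2.6], [0, 0, 0], -1],
    [[0, -2.1, 2.6], [0, 0, 0], -1],
    [[0, -2.1, 2.6], [0, 0, 0], -1],
    [[0, -2.1, 2.6], [0, 0, 0], -1],
    [[0, -2.1, 2.6], [0, 0, 0], -1],
    [[0, -2.1, 2.6], [0, 0, 0], -1],
    [[0, -2.1, 2.6], [0, 0, 0], -1],
    [[0, -2.1, 2.6], [0, 0, 0], -1],
    [[0, 0, 0], [0, 0, 0], -1],
  ],
)

```text
t: 23.88
position: [0.466, -0.2036, 0.1142]
tcp_rot: [-0.502, -0.498, 0.502, -0.498]
ft_force: [0.9, 0.4, 0.1]
grip_width: 0.0857
```

```bash
python3 - <<'E'
from h import *
plan((469,-206,26)); d=cam("wrist")
circ(d,(.469,-.204,.082),.018,.85,1.15); circ(d,(.469,-.204,.082),.015,.85,1.15)
E
```

```text
t 23.88 pos [ 466.  -203.6  114.2] w 85.7 F [0.9 0.4 0.1] j6 1.0
shift cm [8.82 0.3  0.22] turns [array([-0.5,  0.1,  0. ]), array([ 1.795e+02,  0.000e+00, -1.000e-01])]
circ [261.5 209.5  20.7  23.5] [ 467.5 -205.8   82. ]
circ [264.5 202.5  25.2  23.5] [ 469.8 -200.1   82. ]
circ [264.5 214.5  26.4  23.5] [ 469.8 -210.    82. ]
circ [265.5 206.5  21.8  23.5] [ 470.6 -203.4   82. ]
circ [264.5 209.5  18.1  19.6] [ 469.8 -205.8   82. ]
circ [263.5 198.5  21.4  19.6] [ 469.  -196.9   82. ]
circ [260.5 210.5  19.2  19.6] [ 466.7 -206.6   82. ]
```

Call:
drive_tool(
  increments=[
    [[1.5, 0.3, 0.15], [0, 0, 0], -1],
    [[2.5, 0, 0], [0, 0, 0], -1],
    [[2, 0, 0], [0, 0, 0], -1],
    [[1.2, 0, 0], [0, 0, 0], -1],
    [[0.8, 0, 0], [0, 0, 0], -1],
    [[0, 0, 0], [0, 0, 0], -1],
  ],
)

```text
t: 24.43
position: [0.4715, -0.2008, 0.0322]
tcp_rot: [-0.501, -0.5, 0.501, -0.498]
ft_force: [-0.5, -0.7, 0.2]
grip_width: 0.085
```

Call:
drive_tool(
  increments=[
    [[0, 0, 0], [0, 0, 0], 1],
    [[0, 0, 0], [0, 0, 0], 1],
    [[0, 0, 0], [0, 0, 0], 1],
    [[0, 0, 0], [0, 0, 0], 1],
    [[0, 0, 0], [0, 0, 0], 1],
    [[0, 0, 0], [0, 0, 0], 1],
    [[0, 0, 0], [0, 0, 0], 1],
    [[0, 0, 0], [0, 0, 0], 1],
  ],
)

```text
t: 25.1
position: [0.472, -0.202, 0.0342]
tcp_rot: [0.501, 0.498, -0.501, 0.499]
ft_force: [-2.1, 1.0, 7.0]
grip_width: 0.0328
```

Call:
drive_tool(
  increments=[
    [[-0.3, 0, 0], [0, 0, 0], 1],
    [[-0.5, 0, 0], [0, 0, 0], 1],
    [[-1.2, 0, 0], [0, 0, 0], 1],
    [[-2, 0, 0], [0, 0, 0], 1],
    [[-2, 0, 0], [0, 0, 0], 1],
    [[-2, 0, 0], [0, 0, 0], 1],
    [[-2, 0, 0], [0, 0, 0], 1],
    [[-1, 0, 0], [0, 0, 0], 1],
    [[0, 0, 0], [0, 0, 0], 1],
  ],
)

```text
t: 25.85
position: [0.4727, -0.2023, 0.1454]
tcp_rot: [0.501, 0.498, -0.501, 0.5]
ft_force: [0.0, 0.4, -2.4]
grip_width: 0.0329
```

```bash
python3 - <<'E'
from h import *
plan((650.5,125.5,145)); d=cam("wrist")
s=readout.sense()["position"]; z=s[2]-.0345+.082
circ(d,(s[0],s[1],z),.018,.85,1.15)
E
```

```text
t 25.85 pos [ 472.7 -202.3  145.4] w 32.9 F [ 0.   0.4 -2.4] j6 1.01
shift cm [ 3.000e-02  1.764e+01 -3.285e+01] turns [array([-0.2,  0.1, -0.2]), array([179.8,  -0.3,  -0.2])]
circ [258.5 280.5  39.4  35.2] [ 471.6 -213.3  191.2]
circ [258.5 260.5  39.4  35.2] [ 471.6 -201.3  191.2]
circ [255.5 269.5  30.5  35.2] [ 470.  -206.6  191.2]
circ [261.5 272.5  31.6  35.2] [ 473.1 -208.4  191.2]
```

Call:
drive_tool(
  increments=[
    [[0, 1, -1.9], [0, 0, 0], 1],
    [[0, 1.9, -3.5], [0, 0, 0], 1],
    [[0, 1.9, -3.5], [0, 0, 0], 1],
    [[0, 1.9, -3.5], [0, 0, 0], 1],
    [[0, 1.9, -3.5], [0, 0, 0], 1],
    [[0, 1.9, -3.5], [0, 0, 0], 1],
    [[0, 1.9, -3.5], [0, 0, 0], 1],
    [[0, 1.9, -3.5], [0, 0, 0], 1],
    [[0, 1.9, -3.5], [0, 0, 0], 1],
    [[0, 1.6, -3.0], [0, 0, 0], 1],
  ],
)

```text
t: 26.73
position: [0.6513, 0.1291, 0.141]
tcp_rot: [-0.5, -0.5, 0.501, -0.498]
ft_force: [1.1, -0.4, -2.5]
grip_width: 0.0327
```

Call:
drive_tool(
  increments=[
    [[1.5, 0, 0], [0, 0, 0], 1],
    [[2, 0, 0], [0, 0, 0], 1],
    [[2, 0, 0], [0, 0, 0], 1],
    [[2, 0, 0], [0, 0, 0], 1],
    [[1, 0, 0], [0, 0, 0], 1],
    [[0.7, 0, 0], [0, 0, 0], 1],
    [[0, 0, 0], [0, 0, 0], 1],
  ],
)

```text
t: 27.32
position: [0.6501, 0.1264, 0.049]
tcp_rot: [-0.5, -0.5, 0.502, -0.498]
ft_force: [0.1, 0.9, -2.9]
grip_width: 0.0329
```

```bash
python3 - <<'E'
from h import *
plan((650.5,127,36)); d=cam("wrist"); s=cam("side")
z=readout.sense()["position"][2]-.0342+.082
P=place((.644,-.031,-.0415),3); print(proj(d,[(*P,z),(*P,.024)]))
circ(d,(*P,z),.018,.85,1.15)
cv2.imwrite("pics/w13.png",np.hstack([cv2.resize(d["pixels"][160:384,120:400],(400,320)),cv2.resize(s["pixels"][140:230,110:222],(400,320),interpolation=2)])[:,:,::-1])
E
```

```text
t 27.32 pos [650.1 126.4  49. ] w 32.9 F [ 0.1  0.9 -2.9] j6 1.64
shift cm [ 1.3   0.05 -0.06] turns [array([-0.3,  0. ,  0.2]), array([179.7,   0.3,  -0. ])]
[[260.89672558 266.89023447]
 [260.30850284 210.43162716]]
circ [255.5 278.5  34.9  36.2] [647.8 119.6  99.3]
circ [257.5 264.5  31.6  36.2] [648.9 127.7  99.3]
circ [256.5 255.5  40.4  36.2] [648.4 132.8  99.3]
circ [259.5 274.5  33.8  36.2] [649.8 122.   99.3]
```

View pics/w13.png

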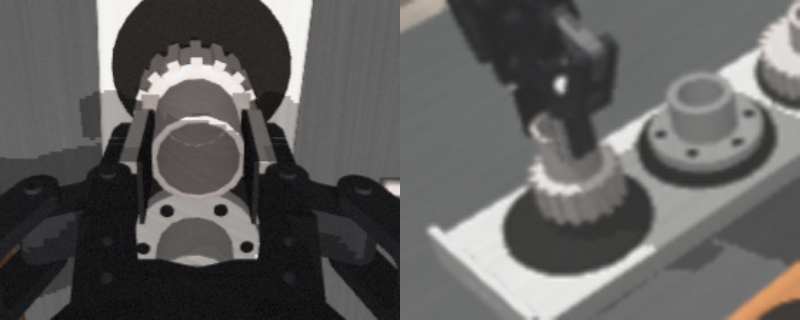

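Viewed: 15. The pinion is within 1–2 mm of the target axis, and the flange sits flat on its disc. Lowering.

Call:
drive_tool(
  increments=[
    [[0.4, 0.05, -0.05], [0, 0, 0], 1],
    [[0.4, 0, 0], [0, 0, 0], 1],
    [[0.3, 0, 0], [0, 0, 0], 1],
    [[0.2, 0, 0], [0, 0, 0], 1],
    [[0, 0, 0], [0, 0, 0], 1],
  ],
)

```text
t: 27.83
position: [0.6514, 0.127, 0.0378]
tcp_rot: [-0.501, -0.499, 0.501, -0.499]
ft_force: [-1.3, 0.3, -2.2]
grip_width: 0.033
```

Call:
drive_tool(
  increments=[
    [[0.1, 0, 0], [0, 0, 0], 1],
    [[0, 0, 0], [0, 0, 0], 1],
  ],
)

```text
t: 28.0
position: [0.6516, 0.1271, 0.0372]
tcp_rot: [0.501, 0.499, -0.501, 0.499]
ft_force: [0.3, 0.7, -2.5]
grip_width: 0.0329
```

Call:
drive_tool(
  increments=[
    [[0.15, 0, 0], [0, 0, 0], 1],
    [[0, 0, 0], [0, 0, 0], 1],
  ],
)

```text
t: 28.17
position: [0.6516, 0.127, 0.0355]
tcp_rot: [-0.501, -0.499, 0.501, -0.499]
ft_force: [0.7, -0.5, -3.0]
grip_width: 0.0327
```

Call:
drive_tool(
  increments=[
    [[0.1, 0, 0], [0, 0, 0], 1],
    [[0, 0, 0], [0, 0, 0], 1],
  ],
)

```text
t: 28.33
position: [0.6516, 0.127, 0.0345]
tcp_rot: [-0.501, -0.499, 0.501, -0.499]
ft_force: [-0.3, 0.3, -3.2]
grip_width: 0.0329
```

Call:
drive_tool(
  increments=[
    [[0.1, 0, 0], [0, 0, 0], 1],
    [[0, 0, 0], [0, 0, 0], 1],
  ],
)

```text
t: 28.5
position: [0.6516, 0.1271, 0.0343]
tcp_rot: [0.501, 0.499, -0.501, 0.499]
ft_force: [-1.6, -0.7, 2.8]
grip_width: 0.033
```

Contact. Release, rise, and back away so the cameras can see.

Call:
drive_tool(
  increments=[
    [[0, 0, 0], [0, 0, 0], -0.5],
    [[0, 0, 0], [0, 0, 0], -1],
    [[0, 0, 0], [0, 0, 0], -1],
    [[0, 0, 0], [0, 0, 0], -1],
    [[0, 0, 0], [0, 0, 0], -1],
    [[0, 0, 0], [0, 0, 0], -1],
    [[-1, 0, 0], [0, 0, 0], -1],
    [[-2, 0, 0], [0, 0, 0], -1],
    [[-3.5, 0, 0], [0, 0, 0], -1],
    [[-4, 0, 0], [0, 0, 0], -1],
  ],
)

```text
t: 29.33
position: [0.6505, 0.1269, 0.1388]
tcp_rot: [-0.5, -0.5, 0.502, -0.498]
ft_force: [1.1, -0.3, 1.8]
grip_width: 0.0854
```

Call:
drive_tool(
  increments=[
    [[-3, -1.5, 0], [0, 0, 0], -1],
    [[0, -3, 0], [0, 0, 0], -1],
    [[0, -3, 0], [0, 0, 0], -1],
    [[0, -3, 0], [0, 0, 0], -1],
    [[0, -3, 0], [0, 0, 0], -1],
    [[0, -3, 0], [0, 0, 0], -1],
    [[0, -2, 0], [0, 0, 0], -1],
    [[0, 0, 0], [0, 0, 0], -1],
  ],
)

```text
t: 30.0
position: [0.4632, 0.128, 0.1702]
tcp_rot: [0.501, 0.499, -0.501, 0.499]
ft_force: [1.7, 0.8, 0.9]
grip_width: 0.0855
```

```bash
python3 - <<'E'
from h import *
plan((469,-206,26)); s=cam("scene"); q=cam("side")
cv2.imwrite("pics/w14.png",np.hstack([cv2.resize(s["pixels"][150:330,220:400],(400,400),interpolation=2),cv2.resize(q["pixels"][110:240,110:290],(400,289),interpolation=2) if 0 else cv2.resize(q["pixels"][90:270,120:300],(400,400),interpolation=2)])[:,:,::-1])
E
```

```text
t 30.0 pos [463.2 128.  170.2] w 85.5 F [1.7 0.8 0.9] j6 1.67
shift cm [14.42  0.69 33.4 ] turns [array([-0.2, -0. , -0. ]), array([179.8,  -0. ,   0. ])]
```

View pics/w14.png

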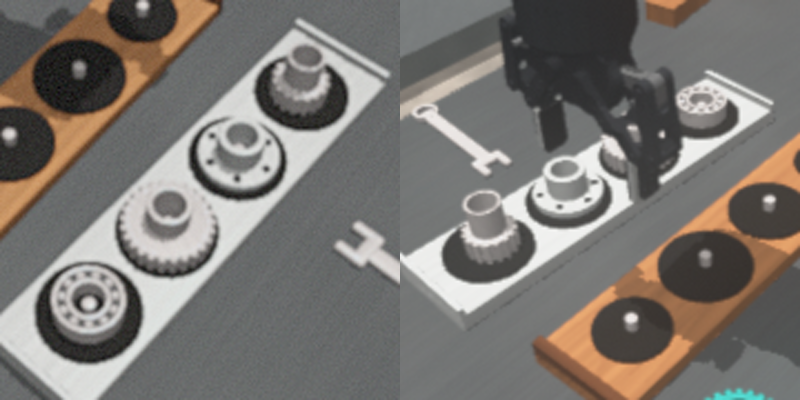

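All four stand upright and flat on their discs. From robot-right to robot-left they are bearing, gear, flange, pinion: the reverse of the original order. The gripper touches nothing, so I'm handing in.

```bash
python3 -c "
from bench import workorder; print(workorder.close_job())"
```

```text
the job is handed in; nothing more can be done
None
```

I moved all four parts to the aluminium rack in reverse left-to-right order and handed the job in at about 30 s of the 112 s allowed. From the left, the rack now holds pinion, flange, gear and bearing. Handing in gave no verdict.

- **Last checks:** The final scene and side pictures show each part upright on its disc, with the gripper open, raised and touching nothing. I saw the post inside the bearing's bore. For the other three, the part's position and the drop in load at set-down both point to the part being over its post and resting on its disc.
- **Finger length:** Judging by the pictures, the fingers end about 20–26 mm short of the reported tool point. My first close on the bearing therefore closed on air; I corrected the heights and repeated it.
- **Grip width:** The gripper read about 2–3 mm less than the part diameters, so I took those readings as good grips.
- **Camera disagreement:** The cameras disagreed by up to about 7 mm along the row, more than the stated 2 mm. The 9 mm clearance between bore and post allowed for that.
- **Forces:** The highest reading I saw was about 19 N upward on the wrist, when the fingertips touched the flange while closing.

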